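# Collect glued housings from the catch tray into the tote

### The job

Move the two finished housings (the ones with the nozzle boss fitted) from the sloping catch tray into the blue tote, one in each compartment, lying flat on the floor with the boss upward; set them down gently rather than dropping them. The bare housing without a boss stays where it lies in the tray; do not bump the guard bar over the tray, and leave the white cup on the bench where it is.

Things in the scene. Friction and masses are not known exactly. Their poses are not given: they have to be found in the camera images.
- finished_a: Finished housing: white plastic block 110 x 40 x 36 mm (its x, y, z), about 0.12 kg, with a round nozzle boss on top, 36 mm from the middle towards -x, 28 mm across and 20 mm tall, plus a 14 mm spigot 12 mm tall (68 mm overall). Origin: centre of the underside, z out of the top. Starts lengthwise on the 30-degree slope, boss end against the lower lip.
- finished_b: The second finished housing, identical to finished_a.
- bare: Bare housing: the same 110 x 40 x 36 mm white block, but with no boss on top, only a flat dark hole mark. Same frame. It lies in the tray beside the finished ones and stays there.
- tray: Fixed aluminium catch tray; origin on the bench, z up, x level and uphill. Sheet rises 30 degrees from the lip at x = -80 mm, height 30 mm, for 190 mm; 296 mm wide inside (y). Lip 12 mm, side walls 22 mm above the sheet. Housings lie about 92 mm apart in y, underside centres at x = -32, height 58 mm. Belt frame behind: x = 95 to 445 mm, 304 mm wide, 153 mm high.
- guard: Fixed aluminium bar over the housings; frame and origin of the tray. 30 x 30 mm: x = -30 to 0, underside at height 195, top 225 mm (245 at a small sensor), 374 mm long in y; 30 mm square posts at y = +-172. No room for a vertical gripper over a housing's middle: come square to the slope, tilted 30 degrees or more, and draw the housing out to the low side.
- tote: Fixed blue plastic tote, open on top, 200 x 250 x 55 mm (along its x, y, z), walls and floor 4 mm; a full-height 4 mm divider at y = 0 makes two compartments, each about 192 x 119 mm inside, centred at y = +-61 mm. Origin: centre of the underside.
- cup: White plastic cup on the bench, 60 mm across and 60 mm high, between and in front of tray and tote; bystander. Origin: centre of the underside.
Mind the look-alikes: they are no part of the job. What is shaped like the finished_b but orange is not meant. What is shaped like the finished_a but orange is not meant.

How it is judged (in metres and radians):
At the end, for the whole second after the job is handed in: One finished housing at rest in each tote compartment: origin 22 to 110 mm either side of the divider and within 85 mm of the middle along x, under 12 mm above the tote's underside, top face up within 0.12 rad; the bare housing within 30 mm of where it lay ((((y of finished_a in the frame of tote between 0.022 and 0.11 m and x of finished_a in the frame of tote between -0.085 and 0.085 m and z of finished_a in the frame of tote below 0.012 m and angle between finished_a's own z axis and vertical below 0.12 rad and linear speed of finished_a below 0.02 m/s) and (y of finished_b in the frame of tote between -0.11 and -0.022 m and x of finished_b in the frame of tote between -0.085 and 0.085 m and z of finished_b in the frame of tote below 0.012 m and angle between finished_b's own z axis and vertical below 0.12 rad and linear speed of finished_b below 0.02 m/s) and distance of bare from where it was at the start of the episode below 0.03 m) or ((y of finished_a in the frame of tote between -0.11 and -0.022 m and x of finished_a in the frame of tote between -0.085 and 0.085 m and z of finished_a in the frame of tote below 0.012 m and angle between finished_a's own z axis and vertical below 0.12 rad and linear speed of finished_a below 0.02 m/s) and (y of finished_b in the frame of tote between 0.022 and 0.11 m and x of finished_b in the frame of tote between -0.085 and 0.085 m and z of finished_b in the frame of tote below 0.012 m and angle between finished_b's own z axis and vertical below 0.12 rad and linear speed of finished_b below 0.02 m/s) and distance of bare from where it was at the start of the episode below 0.03 m))); the robot touches nothing.
It fails at once if a finished housing is dropped (falls faster than 0.6 m/s while not held) ((linear speed of finished_a above 0.6 m/s and contact force between finished_a and the fingers below 0.05 N) or (linear speed of finished_b above 0.6 m/s and contact force between finished_b and the fingers below 0.05 N)).
It fails at once if the guard bar is struck with more than 8 N, by the robot or by a housing (contact force between any of the arm, the fingers, finished_a, finished_b and guard above 8 N).
It fails at once if the bare housing is moved more than 30 mm (distance of bare from where it was at the start of the episode above 0.03 m).
It fails at once if the cup is moved more than 30 mm (distance of cup from where it was at the start of the episode above 0.03 m).
It also fails if it takes over 69 s, if anything falls off the work surface, if the arm or the gripper's body presses on something with over 40 N, if the wrist force passes 120 N, or if a joint passes its speed limit or range.

### The arm

A 6-joint arm with a two-finger parallel gripper is mounted at the origin on the work surface. World frame = base frame: x ahead of the robot, y to its left, z up, the work surface at z = 0. Lengths are in m, angles in degrees, forces in N, time in s.
With the tool pointing down it reaches from about 0.4 to 0.825 m from the base axis. Payload 7 kg.
Tool frame: the origin (TCP) lies on the centre line of the jaws, within the pads' length; the fingertips stand 19 mm ahead of it and the grasp point (between the pads) is the TCP (r.tips_ahead is the distance from the TCP to the fingertips, in m); z points along the fingers, y is the line along which they close (so a half turn about z gives the same grasp; the last joint's range is limited). The gripper opens to 88 mm and grips with 3 to 60 N. Pads are 19 mm wide; open, the fingers measure 130 mm over their backs; the gripper's body (78 mm by 193 mm) begins 47 mm behind the grasp point.
Start: joints at [-55.514, 20.546, 0.682, 0, -70.136, -16.507], TCP at [0.208, -0.642, 0.246] pointing down, gripper open.
Joint ranges: [-176.03, 176.03], [-82.01, 121.73], [-58.28, 71.71], [-173.87, 95.51], [-174.79, -0.11], [-173.66, 173.66]. Speed limits (degrees/s): [136.94, 136.94, 172.46, 180, 180, 180].

### API

Orientations are given as [roll, pitch, yaw] about the fixed x, y, z axes, in that order (R = Rz(yaw) Ry(pitch) Rx(roll)).
In Python, from plant import r, viewer, close_job gives the robot as it stands. The module is installed in compiled form; this text tells all that it offers.
- The arm moves only by the tool arm_command, never from a script. Its arguments are lists of equal length, an entry for each row: "travel": the shift along the world's x, y, z scaled (see below), a list of three; "delta_rot": the turn, a rotation vector about the world's x, y, z scaled (see below), a list of three. In form: {"travel": [[dx, dy, dz], ...], "delta_rot": [[rx, ry, rz], ...]}. A call has 1 to 20 rows; each row is the pose to reach, as a shift and turn from the pose commanded when the call began; what a row does not reach only later rows make up. The controller multiplies each number of a shift by 0.5 m and each number of a turn by 90 degrees. A row lasts 1/8 s, in which the tool goes at most 62.5 mm and 10.7 degrees, less where a joint would pass 70% of its speed; a pose out of reach is approached as far as the arm can. A call with a number of a shift or a turn outside -1 to 1 is refused whole. A call with a gripper value outside its range is refused whole. "grip" is the opening, from 0 (shut) to 1 (fully open), set as the call begins (left out, the last holds). The fingers move at their own pace and stop on an object; "newtons" is the grip in N (left out, the last holds). Time passes only in rows, so rows that repeat a pose let the fingers close. It gives the time, the measured TCP pose, the force, the opening and the grip force at its end, in the units of the state.
- r.get_state(): the state, without advancing time (a new reading comes with each control period).
- viewer.capture(name): name is "scene" or "top"; returns a dict with "img" (400x640x3 uint8, red, green, blue), "camera_matrix" (3x3 intrinsics, pixels), "R" (3x3) and "t" (3): a world point X has camera coordinates R X + t. Camera axes: x right, y down, z forward; pixel columns grow to the right and rows downward; lengths in m; the calibration is good to about 2 mm. A picture is of the moment at which its call begins. There is no depth.
- close_job(): hands the job in; it is judged then, once.
The state is a dict: "time_s": time; "joints": joint angles; "qd": joint speeds; "joint_torque": joint torques, N m; "tcp_pos": TCP position; "eef_rot": TCP orientation; "contact_force": force on the tool from outside, world axes, zero at the start; "moment": the same for the moment, N m; "gripper_width": finger opening in m; "gripper_force": force on a finger pad.
Only numpy, scipy, OpenCV 4.12 (cv2) and the standard library are available. Lean on these libraries where they do the work, as an engineer would, in place of code of your own. Each camera call takes 0.05 s, during which the arm holds its last target. There are 200 camera calls.

## Working session

There is one attempt and no reset: what is moved stays moved. The work goes in short steps, Python scripts to look and compute and a tool call to move; the robot and the scene stay as the last step left them, time stands still between calls to the robot, and variables do not carry over. Pictures are saved under pics/ and viewed, at most 10 in all, crops included, and the job is handed in when it is done.

Besides the shell and the picture viewer there is one more tool, called after "Emit:" in YAML: its name, and indented under it one key for each argument. arm_command: Moves the arm, as the interface text tells. Shifts and turns lie within -1 to 1; 1 stands for 0.5 m of shift or 90 degrees of turn. Its arguments: {"type":"object","properties":{"travel":{"type":"array"},"delta_rot":{"type":"array"},"grip":{"type":"number"},"newtons":{"type":"number"}},"required":["travel","delta_rot"]}

```bash
mkdir -p pics
python3 - <<'E'
from plant import r, viewer
import cv2,numpy as np,pickle
s=r.get_state();print(s)
d={}
for n in("scene","top"):
    c=viewer.capture(n);d[n]=c;cv2.imwrite(f"pics/{n}0.png",c["img"][:,:,::-1]);print(n,c["camera_matrix"],c["R"],c["t"])
pickle.dump(d,open("cap0.pkl","wb"))
E
```

```text
{'time_s': 0.0, 'joints': array([-5.55140022e+01,  2.05894265e+01,  6.34549628e-01, -2.05807581e-02,
       -7.01341689e+01, -1.65061474e+01]), 'qd': array([ 0.04963416,  0.09598846,  0.01457538,  0.01665202, -0.05320796,
       -0.02813884]), 'joint_torque': array([ 1.29330406e-04, -5.82717454e+01,  2.93064559e+01,  6.99774563e+00,
        6.90743953e-03, -1.82547210e-04]), 'tcp_pos': array([ 0.20819829, -0.64162148,  0.24464976]), 'eef_rot': array([ 1.79909127e+02, -6.75192973e-03, -1.62027153e+02]), 'contact_force': array([-0.63740267, -0.08945724, -0.81743501]), 'moment': array([0.007442  , 0.01836309, 0.01303973]), 'gripper_force': 0.0, 'gripper_width': 0.08790251560779858}
scene [[456.98043814   0.         313.26006232]
 [  0.         456.98043814 201.15703766]
 [  0.           0.           1.        ]] [[-0.47083065  0.88209962  0.01479032]
 [ 0.70528848  0.38642121 -0.59434569]
 [-0.5299874  -0.26940473 -0.80407366]] [ 0.2873319  -0.32188315  1.76339397]
top [[425.96896568   0.         328.84716964]
 [  0.         425.96896568 201.88102981]
 [  0.           0.           1.        ]] [[ 0.00776035 -0.99991773  0.01021355]
 [-0.98331177 -0.00948723 -0.18168093]
 [ 0.18176289 -0.00863319 -0.98330449]] [-0.05046278  0.54805473  0.97535364]
```

View pics/scene0.png

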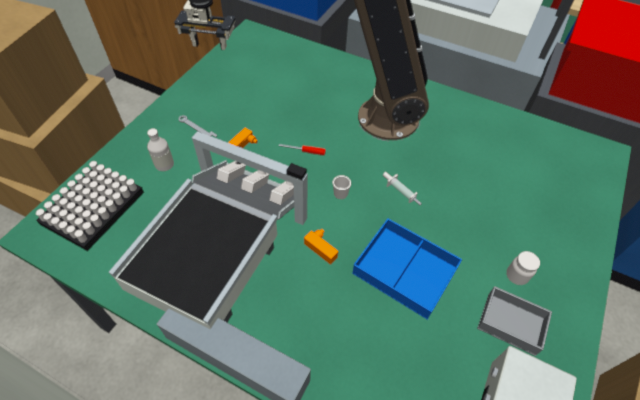

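View pics/top0.png

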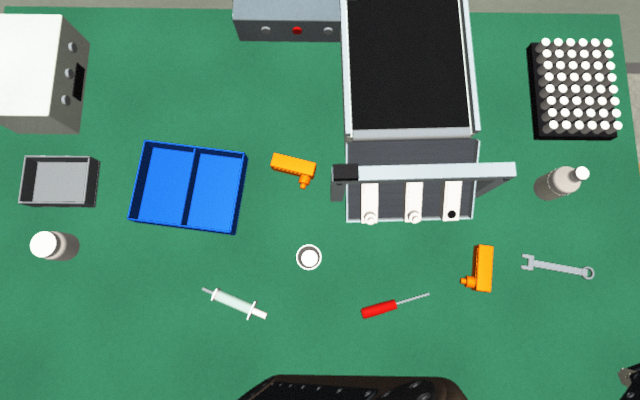

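Top view, left to right: white housings at columns 370 and 414 carry a round boss (about 370,217 and 414,216). The one at column 452 has only a dark hole mark (452,214), so it is the bare one. Orange look-alikes are at (293,165) and (483,268) and are not meant. I'll confirm in an enlarged crop.

```bash
cat > h.py <<'E'
import numpy as np,cv2
def ray(c,uv):
    d=c["R"].T@np.linalg.solve(c["camera_matrix"],[uv[0],uv[1],1.]);return -c["R"].T@c["t"],d
def onz(c,uv,z):
    o,d=ray(c,uv);return o+d*(z-o[2])/d[2]
def tri(c1,p1,c2,p2):
    o1,d1=ray(c1,p1);o2,d2=ray(c2,p2)
    s=np.linalg.lstsq(np.c_[d1,-d2],o2-o1,rcond=None)[0]
    a,b=o1+s[0]*d1,o2+s[1]*d2;return (a+b)/2,np.linalg.norm(a-b)
def proj(c,X):
    p=c["camera_matrix"]@(c["R"]@np.asarray(X,float)+c["t"]);return p[:2]/p[2]
E
python3 - <<'E'
import pickle,cv2,numpy as np
from h import *
d=pickle.load(open("cap0.pkl","rb"))
t=d["top"]["img"];s=d["scene"]["img"]
a=cv2.resize(t[155:230,335:485],(750,375),interpolation=cv2.INTER_CUBIC)
b=cv2.resize(s[155:207,205:305],(430,224),interpolation=cv2.INTER_CUBIC)
o=np.zeros((599,750,3),np.uint8);o[:375]=a;o[375:,:430]=b
cv2.imwrite("pics/crop1.png",o[:,:,::-1])
# tote: blue mask top view
c=d["top"];hsv=cv2.cvtColor(t,cv2.COLOR_RGB2HSV)
m=cv2.inRange(hsv,(100,120,40),(125,255,255))
n,l,st,_=cv2.connectedComponentsWithStats(m);k=1+st[1:,4].argmax()
cn=max(cv2.findContours((l==k).astype(np.uint8),0,2)[0],key=cv2.contourArea)
q=cv2.approxPolyDP(cn,8,True)[:,0];print(q)
for p in q:print(p,onz(c,p,.055).round(4),onz(c,p,0).round(4))
print("rim rect", cv2.minAreaRect(np.array([onz(c,p,.055)[:2]*1000 for p in cn[:,0]],np.float32)))
# housings: white blobs near tray
w=cv2.inRange(hsv,(0,0,205),(180,40,255));w[:, :340]=0;w[:,480:]=0;w[:178]=0;w[228:]=0
n,l,st,ce=cv2.connectedComponentsWithStats(w)
for i in range(1,n):
    if st[i,4]>30:
        ys,xs=np.where(l==i);print(st[i],ce[i],[(y,xs[ys==y].min(),xs[ys==y].max()) for y in range(ys.min(),ys.max()+1,4)])
E
```

```text
[[144 140]
 [127 219]
 [234 234]
 [244 152]]
[144 140] [0.6976 0.4088 0.055 ] [0.7159 0.4332 0.    ]
[127 219] [0.5018 0.432  0.055 ] [0.5095 0.4577 0.    ]
[234 234] [0.4684 0.1775 0.055 ] [0.4743 0.1892 0.    ]
[244 152] [0.6697 0.1628 0.055 ] [0.6865 0.1737 0.    ]
rim rect ((583.8153686523438, 293.1213684082031), (261.2522277832031, 203.4559326171875), 83.07693481445312)
[359 178  57   2  86] [382.27906977 178.3372093 ] [(178, np.int64(359), np.int64(415))]
[443 181  27  40 627] [452.15151515 199.71770335] [(181, np.int64(446), np.int64(461)), (185, np.int64(445), np.int64(461)), (189, np.int64(445), np.int64(461)), (193, np.int64(444), np.int64(460)), (197, np.int64(444), np.int64(460)), (201, np.int64(444), np.int64(459)), (205, np.int64(444), np.int64(459)), (209, np.int64(443), np.int64(459)), (213, np.int64(443), np.int64(458)), (217, np.int64(443), np.int64(468))]
[471 181   5  38  48] [473.14583333 199.875     ] [(181, np.int64(475), np.int64(475)), (185, np.int64(474), np.int64(475)), (189, np.int64(474), np.int64(474)), (193, np.int64(474), np.int64(474)), (197, np.int64
[... 844 characters left out ...]
06), np.int64(421)), (198, np.int64(405), np.int64(421)), (202, np.int64(405), np.int64(421)), (206, np.int64(405), np.int64(421)), (210, np.int64(405), np.int64(421)), (214, np.int64(405), np.int64(420)), (218, np.int64(405), np.int64(439)), (222, np.int64(411), np.int64(417))]
[346 185  14  37  90] [348.26666667 207.92222222] [(185, np.int64(346), np.int64(346)), (189, np.int64(346), np.int64(346)), (193, np.int64(346), np.int64(347)), (197, np.int64(346), np.int64(347)), (201, np.int64(346), np.int64(347)), (205, np.int64(346), np.int64(347)), (209, np.int64(346), np.int64(347)), (213, np.int64(346), np.int64(347)), (217, np.int64(346), np.int64(347)), (221, np.int64(346), np.int64(359))]
```

View pics/crop1.png

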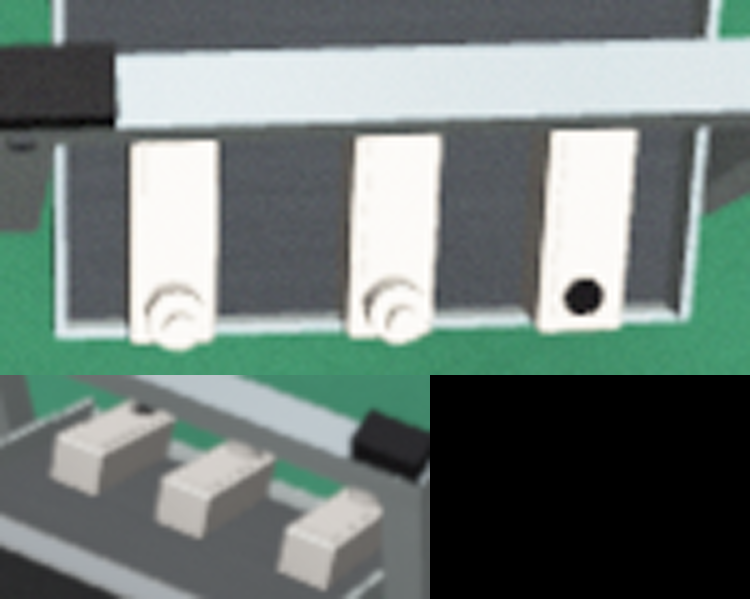

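The crop confirms it: bosses with spigots at about (370.6,220.8) and (414.8,220) px, and a flat dark hole on the right at (451.5,213.9). So the left and middle housings are the finished ones and the right one is bare.

Run:
```python
import pickle
from h import *
d=pickle.load(open("cap0.pkl","rb"));c=d["top"];s=d["scene"]
A=onz(c,(370.5,220.6),.0989);B=onz(c,(414.7,219.8),.0989);H=onz(c,(451.4,213.9),.0712)
print("spigots",A,B,"hole",H)
AB=A-B;print("yaw from spigots",np.degrees(np.arctan2(-AB[0],AB[1])), np.linalg.norm(AB))
# yaw from housing edges: mid of top face at two rows (top-surface plane through hole height line)
for n,rows in (("A",((191,369.),(207,369.))),("B",((190,414.),(210,413.))),("bare",((185,453.),(209,451.)))):
    P=[]
    for v,u in rows:
        o,dd=ray(c,(u,v))
        # top plane: z = .0712 + tan30*(x-xh), xh hole x approx (yaw ignored)
        xh=H[0]; k=np.tan(np.pi/6)
        t=(.0712+k*(o[0]-xh)-o[2])/(dd[2]-k*dd[0]);P.append(o+t*dd)
    D=P[0]-P[1];print(n,P[0].round(4),P[1].round(4),np.degrees(np.arctan2(D[1],D[0])))
# guard bar top edge lines z=.225 far, ends in top view
# sheet lower-lip edge
L=onz(c,(346.4,222.2),.04);Rr=onz(c,(473,218.6),.04);E=L-Rr;print("lip",L,Rr,np.degrees(np.arctan2(-E[0],E[1])),np.linalg.norm(E))
# tote rim corners yaw
q=np.array([[144,140],[127,219],[234,234],[244,152]]);W=np.array([onz(c,p,.055) for p in q])
e=W[1]-W[2];print("near edge",np.degrees(np.arctan2(-e[0],e[1])),np.linalg.norm(e))
e=W[0]-W[3];print("far edge",np.degrees(np.arctan2(-e[0],e[1])),np.linalg.norm(e));
for i,j in((0,1),(3,2)):
    e=W[i]-W[j];print("side",np.degrees(np.arctan2(e[1],e[0])),np.linalg.norm(e))
print(W.mean(0))
cup=onz(c,(309,257),.06);print("cup",cup)
```

```text
spigots [ 0.4971028  -0.14042465  0.0989    ] [ 0.49986936 -0.24130485  0.0989    ] hole [ 0.51865867 -0.33416105  0.0712    ]
yaw from spigots 1.5709013770660247 0.1009181278497884
A [ 0.566  -0.1377  0.0985] [ 0.532  -0.1394  0.0789] 2.8671149340078936
B [ 0.569  -0.2414  0.1003] [ 0.5264 -0.2429  0.0756] 2.056529544858828
bare [ 0.5803 -0.3301  0.1068] [ 0.5293 -0.3319  0.0773] 1.96150613627805
lip [ 0.50095886 -0.08852799  0.04      ] [ 0.51256515 -0.39555346  0.04      ] 2.1648859944046213 0.30724476003847595
near edge -7.4696230277778914 0.25670975030629795
far edge -6.470061648241036 0.24761461170286928
side -6.762140058508201 0.19713933335150857
side -4.183277536746182 0.20177569888017632
[0.58436299 0.2952806  0.055     ]
cup [ 4.15743874e-01 -4.06892887e-04  6.00000000e-02]
```

Run:
```python
import pickle
from h import *
d=pickle.load(open("cap0.pkl","rb"))
t=d["top"]["img"]
a=cv2.resize(t[130:245,120:255],(700,596),interpolation=cv2.INTER_CUBIC)
cv2.imwrite("pics/tote.png",a[:,:,::-1])
```

```text
(no output)
```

View pics/tote.png

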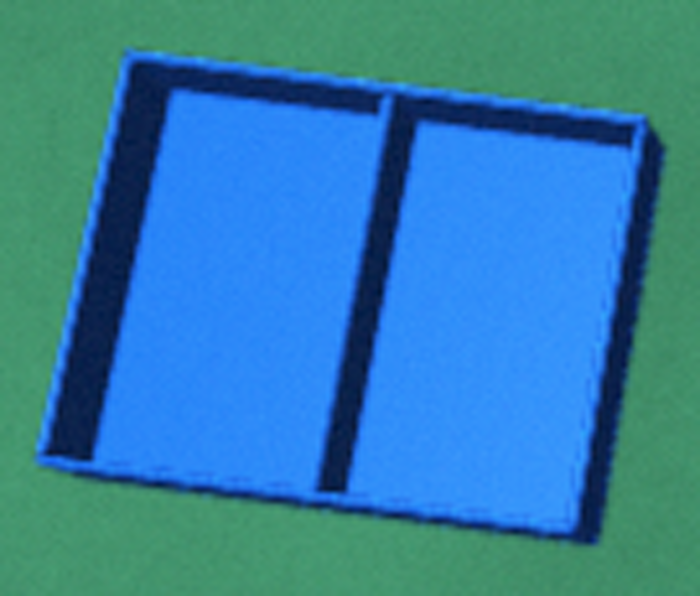

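```bash
cat >> h.py <<'E'
from scipy.spatial.transform import Rotation as Ro
def tool(yaw,tilt):  # tool pointing down, leaning so z has +x part (tray uphill)
    return Ro.from_euler('z',yaw,degrees=True)*Ro.from_euler('y',-tilt,degrees=True)*Ro.from_euler('z',180,degrees=True)*Ro.from_euler('x',180,degrees=True)
def delta(p0,R0,p1,R1):
    print("travel",((np.array(p1)-p0)/.5).round(4),"rot",(np.degrees((R1*R0.inv()).as_rotvec())/90).round(4))
E
python3 - <<'E'
from h import *;import pickle
R0=Ro.from_euler('xyz',[180,0,-162.021],degrees=True);p0=[.208,-.642,.246]
delta(p0,R0,[.458,-.142,.23],tool(2.1,30))
c=pickle.load(open("cap0.pkl","rb"))["top"]
W=np.array([onz(c,p,.055) for p in [(144.7,139.8),(244.2,153.1),(231.9,232.2),(127.3,218.7)]])
print(W.round(4),W.mean(0))
for i,j in((0,1),(3,2)):
    e=W[i]-W[j];print(np.degrees(np.arctan2(-e[0],e[1])),np.linalg.norm(e))
for i,j in((0,3),(1,2)):
    e=W[i]-W[j];print(np.degrees(np.arctan2(e[1],e[0])),np.linalg.norm(e))
E
```

```text
travel [ 0.5    1.    -0.032] rot [ 0.0583 -0.3293 -0.1724]
[[0.6981 0.4072 0.055 ]
 [0.6669 0.1622 0.055 ]
 [0.4726 0.1826 0.055 ]
 [0.5025 0.4314 0.055 ]] [0.58503372 0.29583971 0.055     ]
-7.262783967463985 0.2469648036128436
-6.849677840578408 0.25052792017323944
-7.064492319156259 0.19707212313084208
-6.019251142066981 0.19531063568629592
```

Emit:
arm_command:
  travel:
    - [0.05,0.1,0]
    - [0.1,0.2,0]
    - [0.15,0.3,0]
    - [0.2,0.4,0]
    - [0.25,0.5,0]
    - [0.3,0.6,0]
    - [0.35,0.7,-0.01]
    - [0.4,0.8,-0.02]
    - [0.45,0.9,-0.03]
    - [0.5,1.0,-0.032]
    - [0.5,1.0,-0.032]
    - [0.5,1.0,-0.032]
    - [0.5,1.0,-0.032]
    - [0.5,1.0,-0.032]
  delta_rot:
    - [0,0,0]
    - [0.006,-0.033,-0.017]
    - [0.012,-0.066,-0.034]
    - [0.018,-0.1,-0.051]
    - [0.024,-0.133,-0.069]
    - [0.03,-0.166,-0.086]
    - [0.036,-0.2,-0.103]
    - [0.043,-0.24,-0.126]
    - [0.05,-0.28,-0.15]
    - [0.0583,-0.3293,-0.1724]
    - [0.0583,-0.3293,-0.1724]
    - [0.0583,-0.3293,-0.1724]
    - [0.0583,-0.3293,-0.1724]
    - [0.0583,-0.3293,-0.1724]
  grip: 0.57
  newtons: 15

```text
time_s: 1.85
tcp_pos: [0.4584, -0.1427, 0.2297]
eef_rot: [180.0, 30.0, -178.0]
contact_force: [-0.2, 0.1, 0.3]
gripper_width: 0.0497
gripper_force: 0.0
```

Emit:
arm_command:
  travel:
    - [0.05,0,-0.09]
    - [0.102,0,-0.184]
    - [0.102,0,-0.184]
    - [0.102,0,-0.184]
  delta_rot:
    - [0,0,0]
    - [0,0,0]
    - [0,0,0]
    - [0,0,0]

```text
time_s: 2.35
tcp_pos: [0.5084, -0.1442, 0.137]
eef_rot: [179.9, 29.8, -178.0]
contact_force: [0.0, 0.2, 0.4]
gripper_width: 0.0496
gripper_force: 0.0
```

Run:
```python
from plant import r, viewer
from h import *
s=r.get_state();p=s["tcp_pos"];print(p,s["eef_rot"])
t=viewer.capture("top");sc=viewer.capture("scene")
R=Ro.from_euler('xyz',s["eef_rot"],degrees=True)
for y in(-.025,.025):print("tip px",proj(t,p+R.apply([0,y,.019])))
a=cv2.resize(t["img"][155:230,330:480],(750,375),interpolation=cv2.INTER_CUBIC)
b=cv2.resize(sc["img"][145:207,205:315],(399,225),interpolation=cv2.INTER_CUBIC)
o=np.zeros((600,750,3),np.uint8);o[:375]=a;o[375:,:399]=b
cv2.imwrite("pics/pre1.png",o[:,:,::-1])
```

```text
[ 0.50837445 -0.1441569   0.13700146] [ 179.92732731   29.75250242 -178.03644338]
tip px [384.10374316 209.81979067]
tip px [361.78336548 210.37760076]
```

View pics/pre1.png

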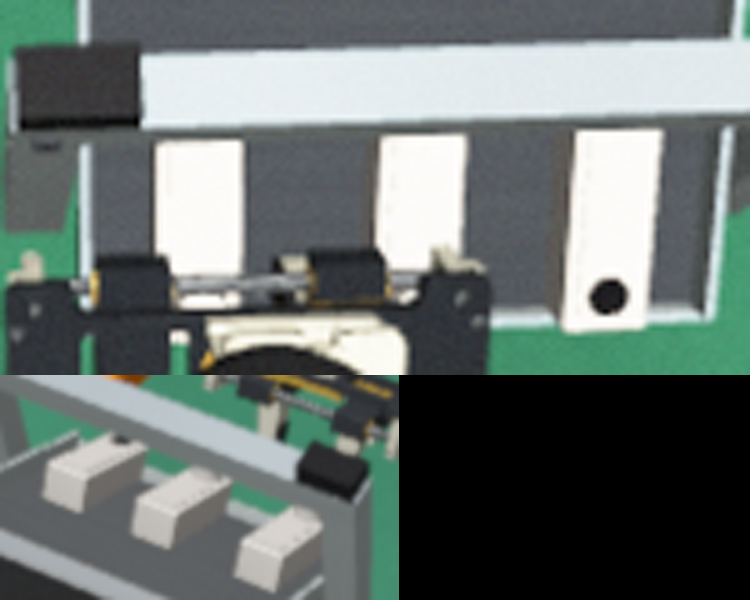

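The gripper straddles the left housing from the low side (crop body centre at about 249, housing at about 199, consistent with parallax). The guard, at crop rows 45–125, is clear. I'll descend along the slope normal, close softly to centre the housing, then seat deeper.

Emit:
arm_command:
  travel:
    - [0.02,0.002,-0.035]
    - [0.04,0.004,-0.07]
    - [0.054,0.006,-0.094]
    - [0.054,0.006,-0.094]
    - [0.054,0.006,-0.094]
  delta_rot:
    - [0,0,0]
    - [0,0,0]
    - [0,0,0]
    - [0,0,0]
    - [0,0,0]

```text
time_s: 3.08
tcp_pos: [0.5371, -0.1452, 0.0947]
eef_rot: [178.7, 29.8, -177.9]
contact_force: [-1.1, 0.2, -0.7]
gripper_width: 0.0504
gripper_force: 0.0
```

Emit:
arm_command:
  travel:
    - [0,0,0]
    - [0,0,0]
    - [0,0,0]
    - [0,0,0]
    - [0,0,0]
    - [0,0,0]
  delta_rot:
    - [0,0,0]
    - [0,0,0]
    - [0,0,0]
    - [0,0,0]
    - [0,0,0]
    - [0,0,0]
  grip: 0.4
  newtons: 5

```text
time_s: 3.82
tcp_pos: [0.5369, -0.1453, 0.094]
eef_rot: [178.7, 29.7, -177.9]
contact_force: [-5.7, 2.7, 7.4]
gripper_width: 0.0402
gripper_force: 5.0
```

Run:
```python
from plant import r, viewer
from h import *
s=r.get_state();print({k:np.round(v,4) for k,v in s.items()})
t=viewer.capture("top");sc=viewer.capture("scene")
s=r.get_state();print({k:np.round(v,4) for k,v in s.items()})
a=cv2.resize(t["img"][160:240,330:480],(750,400),interpolation=cv2.INTER_CUBIC)
b=cv2.resize(sc["img"][145:207,210:330],(387,200),interpolation=cv2.INTER_CUBIC)
o=np.zeros((600,750,3),np.uint8);o[:400]=a;o[400:,:387]=b
cv2.imwrite("pics/g1.png",o[:,:,::-1])
```

```text
{'time_s': np.float64(3.825), 'joints': array([  5.0362,   8.5592, -50.2727,   5.0686,  -1.4318, -97.6329]), 'qd': array([ 0.0442, -0.0795, -0.0285, -0.0561, -0.0665,  0.056 ]), 'joint_torque': array([-6.83600e-01, -2.73225e+01,  1.87335e+01,  3.91430e+00,
        1.78790e+00,  1.82000e-02]), 'tcp_pos': array([ 0.5369, -0.1453,  0.094 ]), 'eef_rot': array([ 178.6611,   29.7148, -177.9184]), 'contact_force': array([-5.7095,  2.705 ,  7.3501]), 'moment': array([0.8511, 2.0709, 0.6108]), 'gripper_force': np.float64(5.0341), 'gripper_width': np.float64(0.0402)}
{'time_s': np.float64(3.925), 'joints': array([  5.0351,   8.5603, -50.2733,   5.069 ,  -1.4324, -97.63  ]), 'qd': array([ 0.0845,  0.1083, -0.0455, -0.1075, -0.0274, -0.0833]), 'joint_torque': array([-6.86000e-01, -2.73222e+01,  1.87337e+01,  3.91420e+00,
        1.78770e+00,  1.84000e-02]), 'tcp_pos': array([ 0.5369, -0.1453,  0.094 ]), 'eef_rot': array([ 178.6631,   29.7126, -177.9157]), 'contact_force': array([-4.2915,  2.9137,  7.2229]), 'moment': array([0.8399, 1.9851, 0.5635]), 'gripper_force': np.float64(5.0342), 'gripper_width': np.float64(0.0402)}
```

View pics/g1.png

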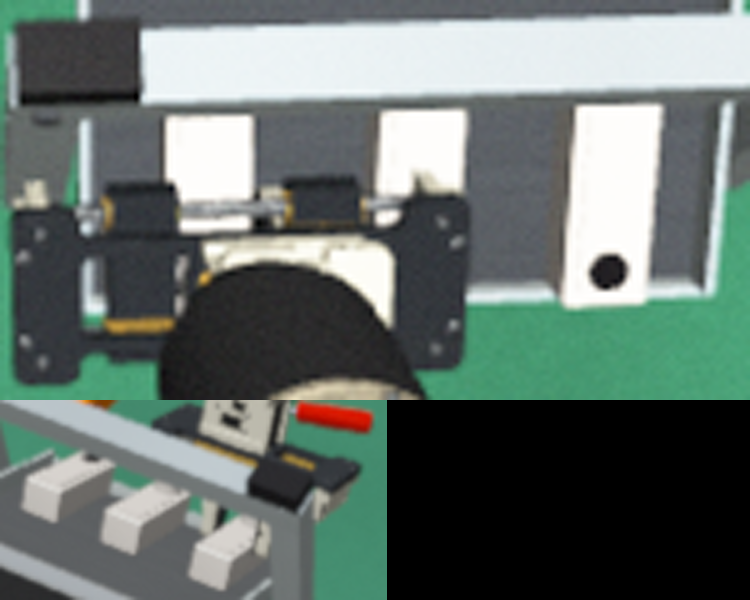

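The left housing is gripped (width 40.2 mm). It shifted about 5 mm inward, to crop columns 167–253. The guard looks untouched. The y offset is the wrist near its q5 limit, which eases as the arm lifts. I'll tighten the grip and draw out along the normal, away from the bar.

Emit:
arm_command:
  travel:
    - [-0.004,-0.006,0.007]
    - [-0.004,-0.006,0.007]
    - [-0.004,-0.006,0.007]
    - [-0.012,-0.01,0.02]
    - [-0.022,-0.01,0.036]
    - [-0.034,-0.01,0.055]
    - [-0.05,-0.01,0.075]
    - [-0.07,-0.01,0.1]
    - [-0.07,-0.01,0.1]
  delta_rot:
    - [0,0,0]
    - [0,0,0]
    - [0,0,0]
    - [0,0,0]
    - [0,0,0]
    - [0,0,0]
    - [0,0,0]
    - [0,0,0]
    - [0,0,0]
  grip: 0.38
  newtons: 30

```text
time_s: 5.05
tcp_pos: [0.5018, -0.1502, 0.1449]
eef_rot: [178.7, 29.8, -177.9]
contact_force: [-0.1, 0.0, -0.8]
gripper_width: 0.0399
gripper_force: 30.0
```

Run:
```python
from plant import r
from h import *
s=r.get_state();p=s["tcp_pos"];R=Ro.from_euler('xyz',s["eef_rot"],degrees=True)
print(p,s["eef_rot"],s["joints"])
delta(p,R,[.44,-.15,.25],R)
delta(p,R,[.592,.357,.20],tool(-6.9,0))
```

```text
[ 0.50181667 -0.15024989  0.14490036] [ 178.65642501   29.80921287 -177.91769939] [  4.8254449   -0.18761119 -48.14079668   0.09856338 -12.210142
 -92.47629564]
travel [-0.1236  0.0005  0.2102] rot [0. 0. 0.]
travel [0.1804 1.0145 0.1102] rot [-0.0007  0.3319 -0.1014]
```

Emit:
arm_command:
  travel:
    - [-0.06,0,0.1]
    - [-0.12,0,0.21]
    - [-0.12,0.08,0.21]
    - [-0.12,0.18,0.21]
    - [-0.1,0.28,0.21]
    - [-0.08,0.38,0.21]
    - [-0.05,0.48,0.21]
    - [-0.01,0.58,0.21]
    - [0.04,0.68,0.21]
    - [0.1,0.78,0.21]
    - [0.14,0.88,0.2]
    - [0.17,0.96,0.15]
    - [0.18,1.0,0.11]
    - [0.18,1.0,0.11]
    - [0.18,1.0,0.11]
    - [0.18,1.0,0.11]
  delta_rot:
    - [0,0,0]
    - [0,0,0]
    - [0,0.04,-0.01]
    - [0,0.08,-0.02]
    - [0,0.12,-0.03]
    - [0,0.16,-0.05]
    - [0,0.2,-0.06]
    - [0,0.24,-0.07]
    - [0,0.28,-0.085]
    - [0,0.31,-0.095]
    - [-0.0007,0.332,-0.101]
    - [-0.0007,0.332,-0.101]
    - [-0.0007,0.332,-0.101]
    - [-0.0007,0.332,-0.101]
    - [-0.0007,0.332,-0.101]
    - [-0.0007,0.332,-0.101]

```text
time_s: 7.05
tcp_pos: [0.5924, 0.3492, 0.2]
eef_rot: [179.9, -0.1, 173.1]
contact_force: [-0.1, 0.5, -1.7]
gripper_width: 0.0397
gripper_force: 30.0
```

Run:
```python
from plant import r, viewer
from h import *
s=r.get_state();print({k:np.round(v,4) for k,v in s.items() if k in("time_s","tcp_pos","eef_rot","contact_force","gripper_width","gripper_force")})
p=s["tcp_pos"];R=Ro.from_euler('xyz',s["eef_rot"],degrees=True)
sc=viewer.capture("scene");t=viewer.capture("top");print(proj(sc,p),proj(t,p))
delta(p,R,[.592,.357,.11],tool(-6.9,0))
u,v=proj(sc,p).astype(int);b=sc["img"][v-40:v+60,u-55:u+55]
a=cv2.resize(b,(440,400),interpolation=cv2.INTER_CUBIC);u,v=proj(t,p).astype(int)
q=cv2.resize(t["img"][v-50:v+50,u-45:u+45],(360,400),interpolation=cv2.INTER_CUBIC)
cv2.imwrite("pics/over1.png",np.hstack([a,q])[:,:,::-1])
```

```text
{'time_s': np.float64(7.05), 'tcp_pos': array([0.5924, 0.3492, 0.2   ]), 'eef_rot': array([ 1.799147e+02, -6.830000e-02,  1.731092e+02]), 'contact_force': array([-0.149 ,  0.4619, -1.6838]), 'gripper_force': np.float64(29.9617), 'gripper_width': np.float64(0.0397)}
[435.43403119 244.01831889] [139.35715349 166.13315169]
travel [-0.0009  0.0156 -0.1799] rot [-0.001  -0.0006 -0.0001]
```

View pics/over1.png

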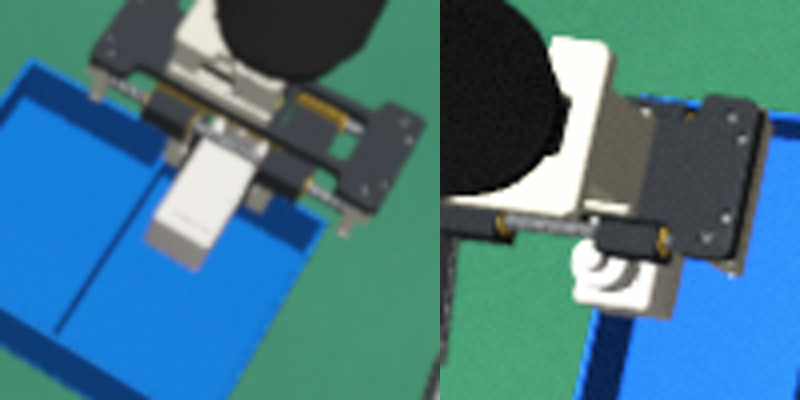

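The left panel shows the housing held level, boss toward the robot. The right panel shows the boss upward over the tote's left (+y) compartment. Next I lower it.

Emit:
arm_command:
  travel:
    - [0,0.01,-0.06]
    - [0,0.016,-0.14]
    - [0,0.016,-0.2]
    - [0,0.016,-0.25]
    - [0,0.016,-0.27]
    - [0,0.016,-0.28]
    - [0,0.016,-0.28]
  delta_rot:
    - [0,0,0]
    - [0,0,0]
    - [0,0,0]
    - [0,0,0]
    - [0,0,0]
    - [0,0,0]
    - [0,0,0]

```text
time_s: 8.02
tcp_pos: [0.5926, 0.358, 0.0593]
eef_rot: [180.0, -0.1, 173.1]
contact_force: [-0.6, 0.2, -1.1]
gripper_width: 0.0398
gripper_force: 30.0
```

Emit:
arm_command:
  travel:
    - [0,0,-0.004]
    - [0,0,-0.008]
    - [0,0,-0.012]
    - [0,0,-0.012]
  delta_rot:
    - [0,0,0]
    - [0,0,0]
    - [0,0,0]
    - [0,0,0]

```text
time_s: 8.52
tcp_pos: [0.5921, 0.3577, 0.0523]
eef_rot: [-180.0, -0.2, 173.1]
contact_force: [-0.7, 0.7, -1.7]
gripper_width: 0.0397
gripper_force: 30.0
```

Emit:
arm_command:
  travel:
    - [0,0,-0.003]
    - [0,0,-0.006]
    - [0,0,-0.006]
    - [0,0,-0.006]
  delta_rot:
    - [0,0,0]
    - [0,0,0]
    - [0,0,0]
    - [0,0,0]

```text
time_s: 9.02
tcp_pos: [0.5923, 0.3577, 0.0495]
eef_rot: [-180.0, -0.1, 173.1]
contact_force: [0.1, -0.0, -1.7]
gripper_width: 0.04
gripper_force: 30.0
```

Emit:
arm_command:
  travel:
    - [0,0,-0.002]
    - [0,0,-0.004]
    - [0,0,-0.004]
    - [0,0,-0.004]
  delta_rot:
    - [0,0,0]
    - [0,0,0]
    - [0,0,0]
    - [0,0,0]

```text
time_s: 9.52
tcp_pos: [0.5924, 0.3578, 0.0485]
eef_rot: [180.0, -0.1, 173.2]
contact_force: [-2.0, -1.2, 5.5]
gripper_width: 0.039
gripper_force: 30.0
```

Emit:
arm_command:
  travel:
    - [0,0,0]
    - [0,0,0]
    - [0,0,0]
    - [0,0,0]
    - [0,0,0.04]
    - [0,0,0.12]
    - [0,0,0.22]
    - [0,0,0.32]
    - [0,0,0.4]
  delta_rot:
    - [0,0,0]
    - [0,0,0]
    - [0,0,0]
    - [0,0,0]
    - [0,0,0]
    - [0,0,0]
    - [0,0,0]
    - [0,0,0]
    - [0,0,0]
  grip: 0.6
  newtons: 5

```text
time_s: 10.65
tcp_pos: [0.5925, 0.3578, 0.2519]
eef_rot: [179.9, -0.0, 173.1]
contact_force: [0.6, 0.9, 0.2]
gripper_width: 0.0525
gripper_force: 0.0
```

Run:
```python
from plant import r
from h import *
s=r.get_state();p=s["tcp_pos"];R=Ro.from_euler('xyz',s["eef_rot"],degrees=True)
delta(p,R,[.455,-.142,.25],tool(2.1,28))
```

```text
travel [-0.275  -0.9997 -0.0038] rot [-0.0145 -0.3112  0.0971]
```

Emit:
arm_command:
  travel:
    - [-0.05,-0.1,0]
    - [-0.1,-0.2,0]
    - [-0.15,-0.3,0]
    - [-0.2,-0.4,0]
    - [-0.24,-0.5,0]
    - [-0.275,-0.6,0]
    - [-0.275,-0.7,0]
    - [-0.275,-0.8,0]
    - [-0.275,-0.9,0]
    - [-0.275,-1.0,0]
    - [-0.275,-1.0,0]
  delta_rot:
    - [0,0,0]
    - [0,-0.03,0.01]
    - [0,-0.06,0.02]
    - [-0.002,-0.1,0.03]
    - [-0.004,-0.14,0.04]
    - [-0.006,-0.18,0.055]
    - [-0.01,-0.22,0.07]
    - [-0.012,-0.26,0.08]
    - [-0.0145,-0.29,0.09]
    - [-0.0145,-0.3112,0.0971]
    - [-0.0145,-0.3112,0.0971]

```text
time_s: 12.02
tcp_pos: [0.4538, -0.1462, 0.2491]
eef_rot: [-179.9, 28.0, -178.3]
contact_force: [0.6, 0.4, -0.6]
gripper_width: 0.0523
gripper_force: 0.0
```

Emit:
arm_command:
  travel:
    - [0,-0.1,0]
    - [0,-0.2,0]
    - [0,-0.2,0]
    - [0,-0.2,0]
    - [0,-0.2,0]
  delta_rot:
    - [0,0,0]
    - [0,0,0]
    - [0,0,0]
    - [0,0,0]
    - [0,0,0]

```text
time_s: 12.65
tcp_pos: [0.4548, -0.2407, 0.2478]
eef_rot: [-179.9, 27.9, -177.8]
contact_force: [0.6, 0.1, 0.3]
gripper_width: 0.0526
gripper_force: 0.0
```

Run:
```python
from plant import r,viewer
from h import *
s=r.get_state();p=s["tcp_pos"];R=Ro.from_euler('xyz',s["eef_rot"],degrees=True)
print(s["time_s"],p,s["eef_rot"],s["joints"])
n=np.array([-.5,-.018,.866]);g=np.array([.5408,-.2414,.088])
for k in(.06,.03,.01,0):delta(p,R,g+k*n,tool(2.1,28))
t=viewer.capture("top");sc=viewer.capture("scene")
a=cv2.resize(t["img"][130:245,120:255],(470,400),interpolation=cv2.INTER_CUBIC)
b=cv2.resize(t["img"][160:230,340:480],(800,400),interpolation=cv2.INTER_CUBIC)[:,:]
o=np.zeros((600,800,3),np.uint8);o[:400,:470]=a;o[:200,470:]=cv2.resize(sc["img"][145:207,210:310],(330,200));o[400:,:400]=cv2.resize(b,(400,200));o[200:400,470:]=cv2.resize(sc["img"][215:315,350:465],(330,200))
cv2.imwrite("pics/mid.png",o[:,:,::-1])
```

```text
12.65 [ 0.45478733 -0.24066402  0.2477984 ] [-179.86293415   27.87774295 -177.78270222] [-10.63867248  -7.2614815  -33.01467317  -9.65478694 -37.33206777
 -70.89366451]
travel [ 0.112  -0.0036 -0.2157] rot [ 0.0014 -0.0013 -0.0006]
travel [ 0.142  -0.0026 -0.2676] rot [ 0.0014 -0.0013 -0.0006]
travel [ 0.162  -0.0018 -0.3023] rot [ 0.0014 -0.0013 -0.0006]
travel [ 0.172  -0.0015 -0.3196] rot [ 0.0014 -0.0013 -0.0006]
```

View pics/mid.png

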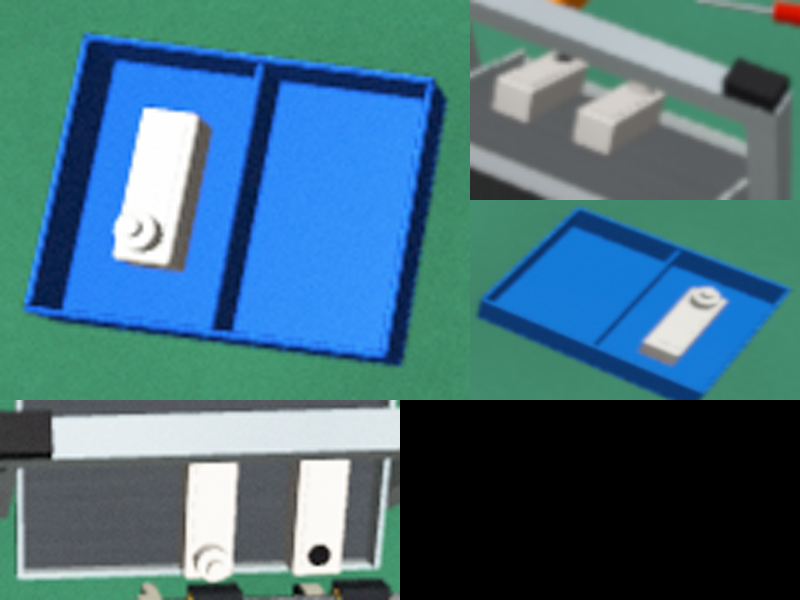

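The first housing lies flat, boss up, in the left compartment (crop about 160,190). The second finished housing (crop about 212,515) and the bare one are undisturbed. Now the second.

Emit:
arm_command:
  travel:
    - [0.04,-0.002,-0.07]
    - [0.08,-0.003,-0.15]
    - [0.112,-0.003,-0.2157]
    - [0.112,-0.003,-0.2157]
    - [0.127,-0.003,-0.242]
    - [0.142,-0.0026,-0.2676]
    - [0.157,-0.002,-0.2936]
    - [0.157,-0.002,-0.2936]
    - [0.157,-0.002,-0.2936]
  delta_rot:
    - [0,0,0]
    - [0,0,0]
    - [0,0,0]
    - [0,0,0]
    - [0,0,0]
    - [0,0,0]
    - [0,0,0]
    - [0,0,0]
    - [0,0,0]

```text
time_s: 13.88
tcp_pos: [0.5332, -0.2433, 0.1007]
eef_rot: [-179.9, 27.9, -177.9]
contact_force: [-0.0, 0.2, 0.8]
gripper_width: 0.0521
gripper_force: 0.0
```

Run:
```python
from plant import r
from h import *
s=r.get_state();p=s["tcp_pos"];R=Ro.from_euler('xyz',s["eef_rot"],degrees=True)
print(s["time_s"],p,s["eef_rot"],s["joints"],s["contact_force"],s["moment"])
delta(p,R,[.5408,-.2414,.088],tool(2.1,28))
```

```text
13.875 [ 0.53317083 -0.24334739  0.10071439] [-179.86004142   27.8522841  -177.91593287] [ -9.78503683  11.30208541 -34.05491174 -17.5862837  -18.06641844
 -62.70658713] [-0.04267733  0.18065753  0.79826609] [-0.0225257   1.58259244 -0.07161999]
travel [ 0.0153  0.0039 -0.0254] rot [ 0.0014 -0.0016  0.0009]
```

Well clear of the singularity. I'll seat and grip.

Emit:
arm_command:
  travel:
    - [0.008,0.002,-0.013]
    - [0.015,0.004,-0.025]
    - [0.015,0.004,-0.025]
    - [0.015,0.004,-0.025]
  delta_rot:
    - [0,0,0]
    - [0,0,0]
    - [0,0,0]
    - [0,0,0]

```text
time_s: 14.38
tcp_pos: [0.5407, -0.2412, 0.0881]
eef_rot: [-179.9, 27.9, -177.9]
contact_force: [-0.6, 0.3, 0.7]
gripper_width: 0.0522
gripper_force: 0.0
```

Emit:
arm_command:
  travel:
    - [0,0,0]
    - [0,0,0]
    - [0,0,0]
    - [0,0,0]
  delta_rot:
    - [0,0,0]
    - [0,0,0]
    - [0,0,0]
    - [0,0,0]
  grip: 0.38
  newtons: 5

```text
time_s: 14.88
tcp_pos: [0.5407, -0.2413, 0.0883]
eef_rot: [-179.9, 27.9, -177.9]
contact_force: [-1.6, 0.6, 1.0]
gripper_width: 0.0399
gripper_force: 5.0
```

Emit:
arm_command:
  travel:
    - [0,0,0]
    - [0,0,0]
    - [0,0,0]
  delta_rot:
    - [0,0,0]
    - [0,0,0]
    - [0,0,0]
  grip: 0.38
  newtons: 30

```text
time_s: 15.25
tcp_pos: [0.5407, -0.2413, 0.0883]
eef_rot: [-179.9, 27.9, -177.9]
contact_force: [-3.2, -0.1, 4.1]
gripper_width: 0.0398
gripper_force: 30.0
```

Emit:
arm_command:
  travel:
    - [-0.01,0,0.0173]
    - [-0.025,0,0.043]
    - [-0.05,0,0.087]
    - [-0.09,0,0.15]
    - [-0.14,0,0.23]
    - [-0.19,0,0.3]
    - [-0.2,0,0.323]
    - [-0.2,0,0.323]
  delta_rot:
    - [0,0,0]
    - [0,0,0]
    - [0,0,0]
    - [0,0,0]
    - [0,0,0]
    - [0,0,0]
    - [0,0,0]
    - [0,0,0]

```text
time_s: 16.25
tcp_pos: [0.4406, -0.2413, 0.2508]
eef_rot: [-179.8, 28.0, -177.9]
contact_force: [0.1, -0.3, -1.8]
gripper_width: 0.0393
gripper_force: 30.0
```

Run:
```python
from plant import r
from h import *
s=r.get_state();p=s["tcp_pos"];R=Ro.from_euler('xyz',s["eef_rot"],degrees=True)
delta(p,R,[.578,.235,.20],tool(-6.9,-2))
```

```text
travel [ 0.2748  0.9525 -0.1016] rot [ 0.0159  0.3333 -0.0971]
```

Emit:
arm_command:
  travel:
    - [0,0.08,0]
    - [0,0.18,0]
    - [0,0.28,0]
    - [0,0.38,0]
    - [0.02,0.48,0]
    - [0.06,0.58,0]
    - [0.12,0.68,0]
    - [0.18,0.78,0]
    - [0.23,0.86,0]
    - [0.265,0.93,-0.04]
    - [0.275,0.9525,-0.1]
    - [0.275,0.9525,-0.1]
    - [0.275,0.9525,-0.1]
    - [0.275,0.9525,-0.1]
  delta_rot:
    - [0,0.03,-0.01]
    - [0.002,0.07,-0.02]
    - [0.004,0.11,-0.03]
    - [0.006,0.15,-0.04]
    - [0.008,0.19,-0.05]
    - [0.01,0.23,-0.065]
    - [0.012,0.27,-0.08]
    - [0.014,0.3,-0.09]
    - [0.0159,0.333,-0.097]
    - [0.0159,0.333,-0.097]
    - [0.0159,0.333,-0.097]
    - [0.0159,0.333,-0.097]
    - [0.0159,0.333,-0.097]
    - [0.0159,0.333,-0.097]

```text
time_s: 18.0
tcp_pos: [0.5786, 0.2348, 0.2009]
eef_rot: [179.9, -2.0, 173.1]
contact_force: [0.2, -0.3, -1.2]
gripper_width: 0.0396
gripper_force: 30.0
```

Emit:
arm_command:
  travel:
    - [0,0,-0.06]
    - [0,0,-0.14]
    - [0,0,-0.2]
    - [0,0,-0.25]
    - [0,0,-0.28]
    - [0,0,-0.295]
    - [0,0,-0.295]
    - [0,0,-0.295]
  delta_rot:
    - [0,0,0]
    - [0,0,0]
    - [0,0,0]
    - [0,0,0]
    - [0,0,0]
    - [0,0,0]
    - [0,0,0]
    - [0,0,0]

```text
time_s: 19.0
tcp_pos: [0.5788, 0.2354, 0.0532]
eef_rot: [179.9, -2.0, 173.1]
contact_force: [0.9, 0.4, -1.4]
gripper_width: 0.0396
gripper_force: 30.0
```

Emit:
arm_command:
  travel:
    - [0,0,-0.005]
    - [0,0,-0.01]
    - [0,0,-0.015]
    - [0,0,-0.018]
    - [0,0,-0.018]
  delta_rot:
    - [0,0,0]
    - [0,0,0]
    - [0,0,0]
    - [0,0,0]
    - [0,0,0]

```text
time_s: 19.62
tcp_pos: [0.5782, 0.235, 0.0431]
eef_rot: [180.0, -2.1, 173.1]
contact_force: [0.0, -0.9, -2.0]
gripper_width: 0.0399
gripper_force: 30.0
```

Emit:
arm_command:
  travel:
    - [0,0,-0.002]
    - [0,0,-0.004]
    - [0,0,-0.004]
  delta_rot:
    - [0,0,0]
    - [0,0,0]
    - [0,0,0]

```text
time_s: 20.0
tcp_pos: [0.5783, 0.2351, 0.043]
eef_rot: [180.0, -2.1, 173.1]
contact_force: [-6.2, 0.3, 13.4]
gripper_width: 0.0398
gripper_force: 30.0
```

Contact with the floor. I'll release and retreat.

Emit:
arm_command:
  travel:
    - [0,0,0.002]
    - [0,0,0.002]
    - [0,0,0.002]
    - [0,0,0.002]
    - [0,0,0.04]
    - [0,0,0.12]
    - [0,0,0.22]
    - [0,0,0.32]
    - [-0.1,-0.1,0.42]
    - [-0.2,-0.2,0.45]
    - [-0.25,-0.3,0.45]
    - [-0.25,-0.3,0.45]
  delta_rot:
    - [0,0,0]
    - [0,0,0]
    - [0,0,0]
    - [0,0,0]
    - [0,0,0]
    - [0,0,0]
    - [0,0,0]
    - [0,0,0]
    - [0,0,0]
    - [0,0,0]
    - [0,0,0]
    - [0,0,0]
  grip: 0.6
  newtons: 5

```text
time_s: 21.5
tcp_pos: [0.4515, 0.083, 0.2672]
eef_rot: [179.9, -2.0, 173.1]
contact_force: [1.2, 0.7, -0.0]
gripper_width: 0.0526
gripper_force: 0.0
```

Run:
```python
from plant import viewer
import cv2
cv2.imwrite("pics/end.png",viewer.capture("scene")["img"][120:330,150:490,::-1].repeat(2,0).repeat(2,1))
```

```text
(no output)
```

View pics/end.png

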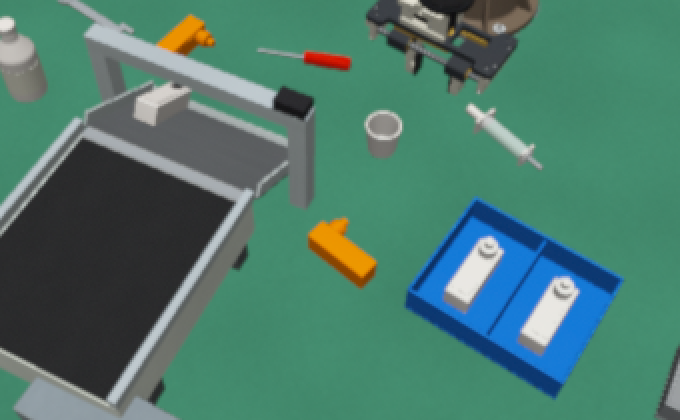

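Both finished housings lie flat, boss up, one per compartment (crop about 475,272 and 549,313). The bare one is still in the tray (160,102) and the cup is in place (383,132).

```bash
python3 -c "
from plant import close_job
print(close_job())"
```

```text
the job is handed in; nothing more can be done
None
```

I placed both finished housings flat and boss up in the blue tote, one per compartment. The bare housing and the cup look undisturbed in the final picture, and the job was handed in after about 21.5 s; no verdict was returned.

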